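# Moisture test of a turned finial

### The arm

A 6-joint arm with a two-finger parallel gripper is mounted at the origin on the work surface. World frame = base frame: x ahead of the robot, y to its left, z up, the work surface at z = 0. Lengths are in m, angles in degrees, forces in N, time in s.
With the tool pointing down it reaches from about 0.25 to 0.8 m from the base axis. Payload 8.5 kg.
Tool frame: the origin (TCP) lies between the finger pads; the fingertips stand 11 mm ahead of it and the grasp point (between the pads) lies 8 mm behind it; z points along the fingers, x is the direction in which the jaws open and shut, and the axes are right-handed (so a half turn about z gives the same grasp; the last joint's range is limited). The gripper opens to 85 mm and grips with 20 to 120 N. Pads are 22 mm wide; open, the fingers measure 114 mm over their backs; the gripper's body (76 mm by 85 mm) begins 54 mm behind the grasp point. The pads swing forward as they close: fully open they stand 13 mm farther back than shut.
Start: joints at [67.781, 13.648, -0.773, 75.585, 0, 90], TCP at [0.199, 0.486, 0.242] pointing down, gripper open.
Joint ranges: [-152.45, 152.45], [-59.26, 108.67], [-65.41, 83.53], [-104.44, 129.93], [-82.83, 76.93], [-180, 180]. Speed limits (degrees/s): [127.2, 127.2, 159.86, 180, 180, 180].

### API

Orientations are given as [roll, pitch, yaw] about the fixed x, y, z axes, in that order (R = Rz(yaw) Ry(pitch) Rx(roll)).
In Python, from station import env gives the robot as it stands.
- The arm moves only by the tool jog_arm, never from a script. Its argument "series" is a list of rows, each a list of 5 numbers: the closure, from 0 (fully open) to 1 (shut), then the shift along the tool's x, y, z in mm, then the turn about the tool's z in degrees. A call has 1 to 5 rows; each row is the pose to reach, as a shift and turn from the pose commanded when the call began, along the tool's axes at that moment; what a row does not reach only later rows make up. A row lasts 1/10 s, in which the tool goes at most 50 mm and 8.59 degrees, less where a joint would pass 70% of its speed; a pose out of reach is approached as far as the arm can. A call with a gripper value outside its range is refused whole. The fingers move at their own pace and stop on an object; the grip force is fixed at half the most. Time passes only in rows, so rows that repeat a pose let the fingers close. It gives the time, the measured TCP pose, the force and the opening at its end, in the units of the state.
- env.sense(): the state, without advancing time (a new reading comes with each control period).
- env.read_camera(name): name is "scene" or "top"; returns a dict with "color" (480x640x3 uint8, blue, green, red), "mtx" (3x3 intrinsics, pixels), "R" (3x3) and "t" (3): a world point X has camera coordinates R X + t. Camera axes: x right, y down, z forward; pixel columns grow to the right and rows downward; lengths in m; the calibration is good to about 2 mm. A picture is of the moment at which its call begins. There is no depth.
- env.sign_off(): hands the job in, once; it reports no verdict.
The state is a dict: "t": time; "joint_positions": joint angles; "dq": joint speeds; "tau": joint torques, N m; "tool_pos": TCP position; "orientation": TCP orientation; "ft_force": force on the tool from outside, world axes, zero at the start; "ft_torque": the same for the moment, N m; "grip_width": opening from 0.0 (shut) to 1.0 (fully open).
Only numpy, scipy, OpenCV 4.12 (cv2) and the standard library are available. Lean on these libraries where they do the work, as an engineer would, in place of code of your own. Each camera call takes 0.05 s, during which the arm holds its last target. There are 200 camera calls.

### The job

Log and test the turned finial: hold the hand scanner upright a few centimetres above the barcode label of the job ticket, window down and centred on the label, steady for a second, and stand the scanner back in its stand. Then take the round-bellied finial by its neck, set it upright, belly down, in the sprung ring of the moisture test stand and press until the ring is fully down on its stop. Finish while still holding it pressed down there (do not let go; push on the finial, not on the stand), and leave the other things on the bench where they are.

Things in the scene. Friction and masses are not known exactly. Their poses are not given: they have to be found in the camera images.
- scanner: grey hand scanner standing upright, window down, in its black stand: nose block 40 (x) x 34 (y) mm, 50 mm tall, and above it a straight handle 34 (x) x 26 (y) mm, from 50 to 144 mm above the window; 160 g. Origin: centre of the window in its flat underside; z runs up the handle; it starts with its axes along the stand's.
- scanner_handle (a point): point on the scanner's axis 105 mm above the window, a good place to grip it from above across the 26 mm width (y)
- stand: fixed black plastic stand of the scanner: base 90 x 90 x 8 mm with an open-topped socket, inside 50 (x) x 44 (y) mm, rim 54 mm above the bench. Origin: centre of its underside. The scanner's underside rests 14 mm above the bench, about 5 mm of play all round.
- ticket_label (a point): centre of the white barcode label, facing up, on top of the job ticket: a fixed plywood plate 90 x 65 mm, 12 mm thick; the label is 70 x 45 mm, 13 mm above the bench, bars across it. x and y along the plate's long and short edge. The scanner reads with its window 30 to 90 mm above the label.
- finial: turned wooden finial shaped like a round flask, 126 mm tall, standing on the bench on its flat 33 mm foot: belly a ball of 72 mm diameter whose centre is 32 mm above the foot, neck a straight cylinder of 26 mm diameter from 68 to 122 mm above the foot; about 140 to 260 g. Origin: centre of the foot; z up along the neck. It is the only piece with a round belly and a neck; which of the three places among the turned pieces it takes varies.
- finial_neck (a point): point on the finial's axis in the middle of its neck, 93 mm above the foot: a good place to grip from above
- cradle: fixed moisture test stand: grey base 120 x 120 x 20 mm with a sprung aluminium ring above its middle and two short pins inside it; on its +x side a meter box 34 x 100 mm, 50 mm tall, centred 78 mm from the ring's axis. Origin: underside, on the ring's vertical axis.
- ring_top (a point): centre of the ring's top face, moves with the ring: 60 mm above the bench with the ring up, 40 mm fully down. Ring 84 mm outside, 54 mm inside, 8 mm thick. The finial's belly sits in it with the foot 8 mm below the ring's top face and centres itself.
- ring (a joint): how far the ring is pressed down (m): 0 up, 0.020 on its stop. The spring takes about 4 N to start and 13.5 N at the stop; the finial's weight alone does not sink it.
- bun_foot: bystander: squat turned wooden bun foot, 70 mm wide, 45 mm tall, no neck; origin near the middle of its underside
- spool: bystander: turned wooden spool, 60 mm wide flanges, 64 mm tall, waisted; origin near the middle of its underside
- glue_bottle: bystander: white glue bottle, 60 mm wide, 150 mm tall; origin near the middle of its underside
- wood_plane: bystander: dark wooden hand plane, 160 x 50 mm, about 80 mm tall; origin near the middle of its underside
- offcut: bystander: small wooden offcut 70 x 45 x 25 mm; origin near the middle of its underside
- screwdriver: bystander: screwdriver lying flat, right of the middle, toward the far side; origin near its middle
- tin: bystander: low round metal tin, 72 mm wide, 50 mm tall; origin near the middle of its underside
There are look-alikes about, which are no part of the job. Of the things that look like the part that bears ticket_label, take the one that is farthest to the robot's right at the start.

How it is judged:
By the outcome, as a careful person would: the job done as asked, in the order asked, and still so for the second after the job is handed in, while the arm keeps its last pose, push and grip.
It also fails if it takes over 58 s, if anything falls off the work surface, if the arm or the gripper's body presses on something with over 40 N, if the wrist force passes 120 N, or if a joint passes its speed limit or range.

## Working session

There is one attempt and no reset: what is moved stays moved. The work goes in short steps, Python scripts to look and compute and a tool call to move; the robot and the scene stay as the last step left them, time stands still between calls to the robot, and variables do not carry over. Pictures are saved under pics/ and viewed, about 8 in all and at most 12, crops included, and the job is handed in when it is done.

Besides the shell and the picture viewer there is one more tool, called after ">>>" in YAML: its name, and indented under it one key for each argument. jog_arm: Moves the arm, as the interface text tells. Its arguments: {"type":"object","properties":{"series":{"type":"array"}},"required":["series"]}

```bash
mkdir -p pics; ls; cat > h.py <<'E'
import numpy as np, cv2
from station import env
from scipy.spatial.transform import Rotation as Ro
def ray(c,u,v):
    d=c["R"].T@np.linalg.inv(c["mtx"])@np.array([u,v,1.]); o=-c["R"].T@c["t"]; return o,d
def onz(c,u,v,z):
    o,d=ray(c,u,v); return o+d*(z-o[2])/d[2]
def proj(c,X):
    p=c["mtx"]@(c["R"]@np.array(X,float)+c["t"]); return p[:2]/p[2]
def tool(target):
    s=env.sense(); R=Ro.from_euler('xyz',s["orientation"],degrees=True).as_matrix()
    return R.T@(np.array(target)-s["tool_pos"])*1000
E
python3 - <<'E'
from h import *
for n in("scene","top"):
    c=env.read_camera(n); cv2.imwrite(f"pics/{n}0.png",c["color"]); np.savez(f"{n}0.npz",**c)
    print(n,c["mtx"].round(1).tolist(),(-c["R"].T@c["t"]).round(3),c["R"].round(3).tolist())
print(env.sense())
E
```

```text
pics
scene [[486.3, 0.0, 322.7], [0.0, 486.3, 236.8], [0.0, 0.0, 1.0]] [1.45  0.491 0.729] [[-0.435, 0.901, -0.006], [0.493, 0.232, -0.839], [-0.754, -0.368, -0.544]]
top [[546.4, 0.0, 326.9], [0.0, 546.4, 237.7], [0.0, 0.0, 1.0]] [0.43  0.025 1.356] [[-0.018, -1.0, 0.009], [-0.996, 0.017, -0.092], [0.092, -0.011, -0.996]]
{'t': 0.1, 'joint_positions': array([ 6.77819047e+01,  1.36782721e+01, -8.12152817e-01,  7.55849011e+01,
       -2.76909197e-03,  9.00005047e+01]), 'dq': array([ 0.02445829, -0.05256694,  0.11541271, -0.10459974, -0.01503971,
       -0.06033234]), 'tau': array([-9.51052098e-04, -5.39716744e+01,  3.46998239e+01,  1.33833996e-02,
       -7.64759375e-05, -4.03369924e-06]), 'tool_pos': array([0.19839542, 0.48567677, 0.24173475]), 'orientation': array([1.79997230e+02, 7.53260515e-02, 6.77814000e+01]), 'ft_force': array([-0.78660224,  0.45689179,  0.71628179]), 'ft_torque': array([-0.00346653,  0.04063721,  0.00034998]), 'grip_width': 0.9983625045356601}
```

View pics/scene0.png

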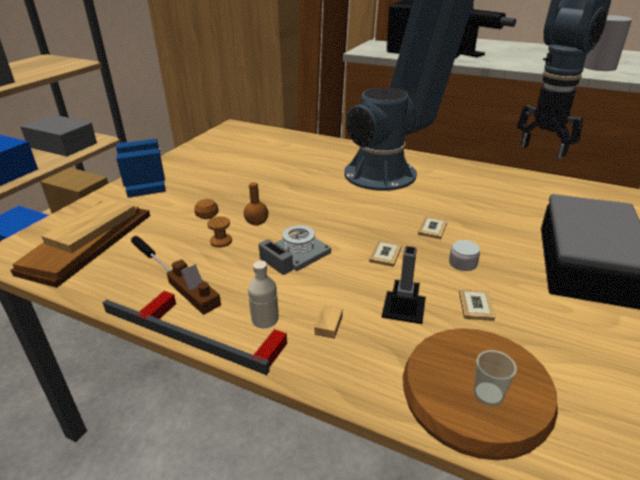

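View pics/top0.png

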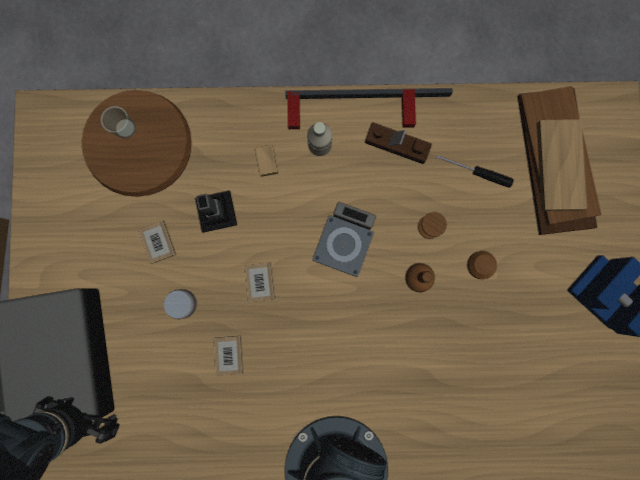

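The top view shows the three look-alike tickets at (158,242), (260,282) and (228,354). The robot's right is image right, so I take (260,282). The scanner and stand are at (215,210) and the cradle is at (343,244). The turned pieces are at (432,225), (420,277) and (482,265); only (420,277) has a belly and neck, and the scene view shows it at (256,205). Next I measure.

```bash
cat > m.py <<'E'
from h import *
T=dict(np.load("top0.npz")); S=dict(np.load("scene0.npz"))
def rect(c,mask,x0,y0,x1,y1,z,name):
    m=np.zeros_like(mask); m[y0:y1,x0:x1]=mask[y0:y1,x0:x1]
    m=cv2.morphologyEx(m,cv2.MORPH_CLOSE,np.ones((3,3)))
    k=max(cv2.findContours(m,0,1)[0],key=cv2.contourArea)[:,0]
    w=np.array([onz(c,u,v,z)[:2] for u,v in k],np.float32)
    r=cv2.minAreaRect(w*1000); print(name,"pix",k.mean(0).round(1),"rect mm",np.round(r[0],1),np.round(r[1],1),round(r[2],1),"box",cv2.boxPoints(r).round(0).tolist())
hsv=cv2.cvtColor(T["color"],cv2.COLOR_BGR2HSV); H,Sa,V=cv2.split(hsv)
white=((Sa<60)&(V>110)).astype(np.uint8)*255
rect(T,white,235,255,285,310,.013,"label")
rect(T,white,140,215,180,268,.013,"label2"); rect(T,white,205,330,250,380,.013,"label3")
dark=((V<60)).astype(np.uint8)*255
rect(T,dark,185,180,245,240,.008,"stand")
grey=((Sa<80)).astype(np.uint8)*255
rect(T,grey,300,195,385,285,.02,"cradle+meter")
g=cv2.GaussianBlur(cv2.cvtColor(T["color"],6),(3,3),0)
brown=((Sa>110)&(V<150)).astype(np.uint8)*255
crops=[]
for c,(x,y,r) in((T,(420,277,28)),(T,(215,210,28)),(T,(343,240,45)),(S,(256,205,32)),(S,(404,285,42)),(S,(295,245,40))):
    crops.append(cv2.resize(c["color"][y-r:y+r,x-r:x+r],(266,266),interpolation=cv2.INTER_CUBIC))
cv2.imwrite("pics/crops.png",np.vstack([np.hstack(crops[:3]),np.hstack(crops[3:])]))
E
python3 m.py
```

```text
label pix [259.1 282.1] rect mm [447.7 178.5] [71.5 47.2] 5.9 box [[410.0, 198.0], [414.0, 151.0], [486.0, 159.0], [481.0, 206.0]]
label2 pix [156.2 241.7] rect mm [551.4 430.5] [71.7 47.5] 19.9 box [[510.0, 441.0], [526.0, 396.0], [593.0, 420.0], [577.0, 465.0]]
label3 pix [227.5 355.7] rect mm [272.  255.3] [71.7 47.3] 2.3 box [[235.0, 277.0], [237.0, 230.0], [309.0, 233.0], [307.0, 280.0]]
stand pix [215.6 211. ] rect mm [626.5 285.6] [91.3 88.5] 11.6 box [[573.0, 320.0], [591.0, 233.0], [680.0, 251.0], [662.0, 338.0]]
cradle+meter pix [345.5 238.8] rect mm [551.1 -36. ] [121.  159.8] 68.6 box [[455.0, -63.0], [603.0, -122.0], [648.0, -9.0], [499.0, 49.0]]
```

View pics/crops.png

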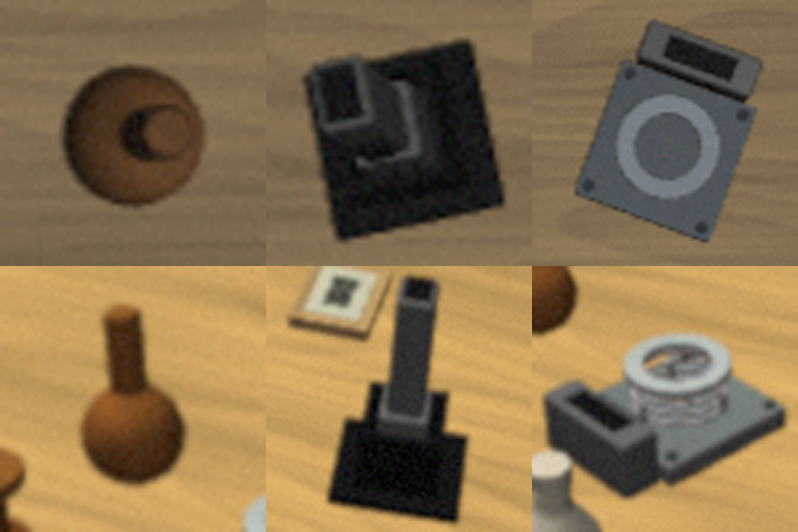

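The crops show the finial with ball belly (top 420,277) and neck disc (427.6,276.6). They also show the scanner handle's top at about (203,202), and the ring at (344,244) with the meter box up-image. Next I cross-check these points and work out the first move.

```bash
cat > m2.py <<'E'
from h import *
T=dict(np.load("top0.npz")); S=dict(np.load("scene0.npz"))
def tri(a,b):
    (o1,d1),(o2,d2)=ray(T,*a),ray(S,*b); k=np.linalg.lstsq(np.stack([d1,-d2],1),o2-o1,rcond=None)[0]
    p,q=o1+k[0]*d1,o2+k[1]*d2; return ((p+q)/2*1000).round(1),round(np.linalg.norm(p-q)*1000,1)
print("handle top z158",onz(T,203.1,201.9,.158)*1000)
print("belly z32",onz(T,420.2,277.4,.032)*1000,"neck top z126",onz(T,427.4,276.6,.126)*1000)
# belly circle, scene: same belly ball centre
B=[];
for c,(x,y,r) in((T,(420,277,28)),(S,(256,212,26))):
    hsv=cv2.cvtColor(c["color"],cv2.COLOR_BGR2HSV); p=hsv[y-r:y+r,x-r:x+r]
    m=((p[...,1]>150)&(p[...,2]<150)&(p[...,0]<14)).astype(np.uint8)*255
    m=cv2.morphologyEx(m,2,cv2.getStructuringElement(2,(15,15)))
    k=max(cv2.findContours(m,0,1)[0],key=cv2.contourArea); (u,v),R=cv2.minEnclosingCircle(k); e=cv2.fitEllipse(k)
    print("belly px",u+x-r,v+y-r,R,e[0][0]+x-r,e[0][1]+y-r,e[1]); B.append((e[0][0]+x-r,e[0][1]+y-r))
print("belly tri",tri(*B))
print("ring z60",onz(T,344,244.4,.06)*1000, "ring tri",tri((344,244.4),(294+0+ (677-532-133)/3.325+1,205+(363-266)/3.325)))
# label tri
print("scene handle top tri",tri((203.1,201.9),(404-42+(418-266)/6.333*2/2,0+243+(290-266)/3.167)))
m=T["color"].copy()
gr=cv2.cvtColor(m,6); q=((cv2.cvtColor(m,cv2.COLOR_BGR2HSV)[...,1]<60)&(gr>125)).astype(np.uint8)*255
q2=np.zeros_like(q); q2[218:272,318:372]=q[218:272,318:372]
k=max(cv2.findContours(q2,0,1)[0],key=cv2.contourArea); print("ring ellipse",cv2.fitEllipse(k),cv2.contourArea(k))
for nm,P in(("stand",(.6265,.2856,.0)),("handle top",(.6265,.2856,.158)),("label",(.4477,.1785,.013))): print(nm,"->top",proj(T,P).round(1),"scene",proj(S,P).round(1))
print("tool delta to above scanner",tool([.6265,.2856,.215]).round(1))
E
python3 m2.py
```

```text
handle top z158 [624.46137258 284.04795302 158.        ]
belly z32 [ 451.31855509 -213.86982088   32.        ] neck top z126 [ 451.2898968  -213.21211649  126.        ]Traceback (most recent call last):
  File "m2.py", line 14, in <module>
    k=max(cv2.findContours(m,0,1)[0],key=cv2.contourArea); (u,v),R=cv2.minEnclosingCircle(k); e=cv2.fitEllipse(k)
ValueError: max() iterable argument is empty
```

```bash
sed -i 's/<150)&(p\[...,0\]<14)/<255)/; s/(15,15)/(9,9)/' m2.py; python3 m2.py | grep -v warn
```

```text
handle top z158 [624.46137258 284.04795302 158.        ]
belly z32 [ 451.31855509 -213.86982088   32.        ] neck top z126 [ 451.2898968  -213.21211649  126.        ]Traceback (most recent call last):
  File "m2.py", line 14, in <module>
    k=max(cv2.findContours(m,0,1)[0],key=cv2.contourArea); (u,v),R=cv2.minEnclosingCircle(k); e=cv2.fitEllipse(k)
ValueError: max() iterable argument is empty
```

>>> jog_arm:
  series:
    - [0,0,0,0,-8]
    - [0,0,0,0,-16]

```text
t: 0.3
tool_pos: [0.1984, 0.4858, 0.2419]
orientation: [-180.0, 0.1, 84.1]
ft_force: [-0.4, 0.2, 0.3]
grip_width: 0.997
```

```bash
python3 - <<'E'
s=open('m2.py').read(); a=s.index("# belly circle"); b=s.index('print("ring z60"'); open('m2.py','w').write(s[:a]+s[b:])
E
python3 m2.py; python3 -c "
from h import *
print(tool([.6255,.2850,.215]).round(1), env.sense()['joint_positions'].round(1))"
```

```text
handle top z158 [624.46137258 284.04795302 158.        ]
belly z32 [ 451.31855509 -213.86982088   32.        ] neck top z126 [ 451.2898968  -213.21211649  126.        ]
ring z60 [532.49757426 -29.77953445  60.        ] ring tri (array([532. , -28.2,  54.4]), np.float64(4.0))
scene handle top tri (array([633.1, 263.6, 154.2]), np.float64(44.9))
ring ellipse ((343.1922607421875, 235.61029052734375), (12.700361251831055, 21.761199951171875), 86.48351287841797) 61.0
stand ->top [216.1 211. ] scene [401.9 307.1]
handle top ->top [202.4 201. ] scene [408.1 249.1]
label ->top [258.9 281.9] scene [384.1 250. ]
tool delta to above scanner [-155.   446.4   26.9]
[-155.7  445.5   26.9] [67.8 13.7 -0.8 75.6 -0.  73.7]
```

>>> jog_arm:
  series:
    - [0,-15,44,0,-6]
    - [0,-30,88,0,-12]
    - [0,-46,132,0,-17.5]
    - [0,-62,177,0,-17.5]
    - [0,-78,222,0,-17.5]

```text
t: 0.8
tool_pos: [0.4122, 0.3832, 0.2421]
orientation: [-180.0, 0.0, 101.3]
ft_force: [1.1, 2.9, -0.7]
grip_width: 1.002
```

```bash
python3 -c "
from h import *
print(tool([.6255,.2850,.215]).round(1), env.sense()['joint_positions'].round(1),env.sense()['orientation'])"
```

```text
[-138.1  189.9   27. ] [42.9 17.4  4.4 77.   0.  31.6] [-1.79976637e+02  1.26413590e-02  1.01306570e+02]
```

>>> jog_arm:
  series:
    - [0,-29,39,0,0]
    - [0,-58,79,0,0]
    - [0,-86,118,0,0]
    - [0,-114,157,10,0]
    - [0,-138,190,20,0]

```text
t: 1.3
tool_pos: [0.6262, 0.2847, 0.2216]
orientation: [-180.0, 0.0, 101.2]
ft_force: [0.0, 0.1, -0.2]
grip_width: 0.992
```

>>> jog_arm:
  series:
    - [0,0,0,0,0]

```text
t: 1.4
tool_pos: [0.6274, 0.283, 0.2187]
orientation: [-179.8, 0.1, 101.0]
ft_force: [-0.5, 0.1, -0.5]
grip_width: 0.999
```

```bash
python3 -c "
from h import *
print(tool([.6255,.2850,.111]).round(1), env.sense()['joint_positions'].round(1),env.sense()['orientation'])
for n in('top','scene'):
    c=env.read_camera(n); cv2.imwrite('pics/%s1.png'%n,c['color'])
    u,v=proj(c,[.6255,.285,.15]).astype(int); I=c['color'][max(v-60,0):v+60,u-80:u+80]; cv2.imwrite('pics/%s1c.png'%n,cv2.resize(I,None,fx=2.5,fy=2.5,interpolation=2))
a,b=[cv2.imread('pics/%s1c.png'%n) for n in('top','scene')]; cv2.imwrite('pics/c1.png',np.hstack([a,b]))
"
```

```text
[  2.5  -1.2 107.7] [24.3 30.9 22.6 81.8 -0.1 13.3] [-1.79833466e+02  1.00979452e-01  1.01034762e+02]
```

View pics/c1.png

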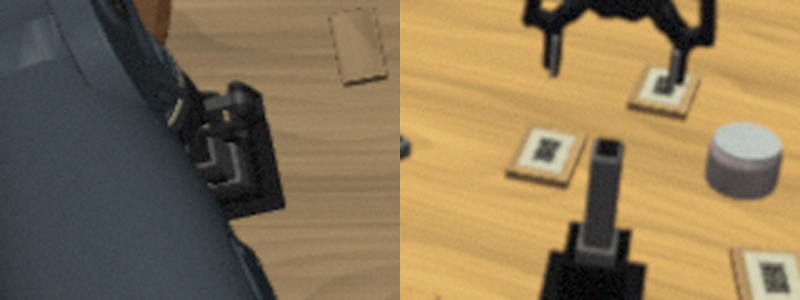

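The crop shows the handle's top at (608,148) below the two pads at (555,70) and (680,80), so the jaws straddle it. Now I descend.

>>> jog_arm:
  series:
    - [0,2,-1,35,-0.5]
    - [0,2,-1,70,-0.5]
    - [0,2,-1,95,-0.5]
    - [0,2,-1,107,-0.5]
    - [0,2,-1,107,-0.5]

```text
t: 2.0
tool_pos: [0.6211, 0.2884, 0.1143]
orientation: [-179.9, 0.0, 101.9]
ft_force: [-0.6, -0.1, 0.3]
grip_width: 1.001
```

>>> jog_arm:
  series:
    - [0.5,0,0,0,0]
    - [1,0,0,0,0]
    - [1,0,0,0,0]
    - [1,0,0,0,0]
    - [1,0,0,0,0]

```text
t: 2.5
tool_pos: [0.6232, 0.2879, 0.1163]
orientation: [179.9, 0.0, 101.8]
ft_force: [-0.6, -1.6, 5.4]
grip_width: 0.296
```

>>> jog_arm:
  series:
    - [1,0,0,0,0]
    - [1,0,0,0,0]
    - [1,0,0,0,0]

```text
t: 2.8
tool_pos: [0.6232, 0.2879, 0.1162]
orientation: [179.9, 0.0, 101.8]
ft_force: [0.4, -1.2, 5.5]
grip_width: 0.296
```

The grip width of 0.296 × 85 mm ≈ 25 mm matches the 26 mm handle. Now I lift, check, and carry it to the label.

>>> jog_arm:
  series:
    - [1,0,0,-15,0]
    - [1,0,0,-32,0]
    - [1,0,0,-50,0]
    - [1,0,0,-65,0]
    - [1,0,0,-65,0]

```text
t: 3.3
tool_pos: [0.6236, 0.2884, 0.1822]
orientation: [179.8, -0.0, 101.8]
ft_force: [0.5, -0.0, -2.0]
grip_width: 0.297
```

```bash
python3 -c "
from h import *
print(env.sense()['tool_pos'],tool([.4472,.178,.1702]).round(1), env.sense()['orientation'],env.sense()['ft_force'])
c=env.read_camera('scene'); cv2.imwrite('pics/s2.png',cv2.resize(c['color'][100:340,300:540],(480,480)))
"
```

```text
[0.62356047 0.28837868 0.18222691] [ -72.1 -195.2   11.4] [ 1.79829848e+02 -4.43796887e-02  1.01778493e+02] [ 0.52805433 -0.04109293 -2.01844509]
```

View pics/s2.png

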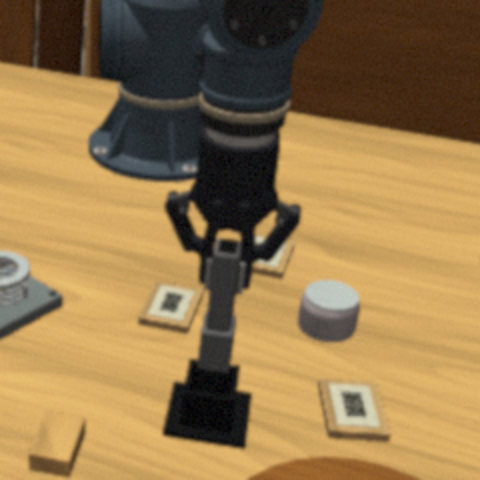

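The scanner hangs upright in the jaws, clear of the stand's socket, and the weight reads 2 N. Now I carry it to the ticket at crop (172,305).

>>> jog_arm:
  series:
    - [1,-10,-27,0,1]
    - [1,-24,-65,0,2]
    - [1,-38,-104,0,4]
    - [1,-53,-143,0,5]
    - [1,-64,-175,0,6]

```text
t: 3.85
tool_pos: [0.4617, 0.1881, 0.1789]
orientation: [-179.9, 0.0, 95.7]
ft_force: [0.8, -0.7, -0.8]
grip_width: 0.302
```

>>> jog_arm:
  series:
    - [1,-5.9,-12,4,0]
    - [1,-9.9,-19,11,0]
    - [1,-9.9,-19,11,0]
    - [1,-9.9,-19,11,0]

```text
t: 4.25
tool_pos: [0.4471, 0.1781, 0.1688]
orientation: [-180.0, 0.0, 95.8]
ft_force: [-0.3, 0.2, -0.7]
grip_width: 0.293
```

```bash
python3 -c "
from h import *
s=env.sense();print(s['t'],s['tool_pos'],tool([.4472,.178,.1702]).round(1), s['orientation'],s['ft_force'])
A=[]
for n in('top','scene'):
    c=env.read_camera(n); u,v=proj(c,[.4477,.1785,.07]).astype(int); A.append(cv2.resize(c['color'][v-60:v+60,u-60:u+60],(400,400),interpolation=2))
cv2.imwrite('pics/s3.png',np.hstack(A))
"
```

```text
4.25 [0.44705657 0.17810304 0.16879547] [-0.1  0.1 -1.4] [-1.79979881e+02  4.57537588e-03  9.57825598e+01] [-0.34852005  0.19587891 -0.71850042]
```

View pics/s3.png

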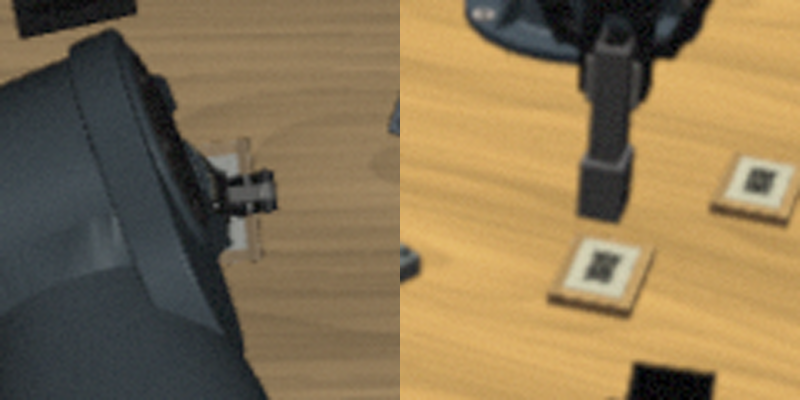

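The scanner is upright over the chosen label, window about 5 cm above it (scene crop nose at 605,215, label at 605,268). I hold for 1.5 s.

>>> jog_arm:
  series:
    - [1,0,0,0,0]
    - [1,0,0,0,0]
    - [1,0,0,0,0]
    - [1,0,0,0,0]
    - [1,0,0,0,0]

```text
t: 4.85
tool_pos: [0.4466, 0.1778, 0.1693]
orientation: [-180.0, 0.0, 95.8]
ft_force: [0.0, 0.5, -1.6]
grip_width: 0.297
```

>>> jog_arm:
  series:
    - [1,0,0,0,0]
    - [1,0,0,0,0]
    - [1,0,0,0,0]
    - [1,0,0,0,0]
    - [1,0,0,0,0]

```text
t: 5.35
tool_pos: [0.4465, 0.1778, 0.1693]
orientation: [-180.0, 0.0, 95.8]
ft_force: [0.8, -0.6, -1.8]
grip_width: 0.293
```

>>> jog_arm:
  series:
    - [1,0,0,0,0]
    - [1,0,0,0,0]
    - [1,0,0,0,0]
    - [1,0,0,0,0]
    - [1,0,0,0,0]

```text
t: 5.85
tool_pos: [0.4465, 0.1778, 0.1693]
orientation: [-180.0, 0.0, 95.8]
ft_force: [0.4, 0.5, -2.4]
grip_width: 0.297
```

```bash
python3 -c "
from h import *
s=env.sense();print(s['t'],s['tool_pos'],tool([.6236,.2882,.1822]).round(1), s['orientation'],s['ft_force'],s['grip_width'])
"
```

```text
5.85 [0.44654353 0.17784241 0.16928043] [ 92.  187.3 -12.9] [-1.79995849e+02  5.48201686e-03  9.57833985e+01] [ 0.3622815   0.47273732 -2.43719112] 0.2972790502146444
```

>>> jog_arm:
  series:
    - [1,8,16,-12,0]
    - [1,26,53,-20,-2]
    - [1,45,92,-20,-4]
    - [1,64,130,-20,-5]
    - [1,82,167,-20,-6]

```text
t: 6.35
tool_pos: [0.6058, 0.2772, 0.1892]
orientation: [180.0, 0.0, 101.8]
ft_force: [0.6, -0.7, -0.7]
grip_width: 0.296
```

>>> jog_arm:
  series:
    - [1,8,20,0,0]
    - [1,8,20,0,0]
    - [1,8,20,0,0]

```text
t: 6.65
tool_pos: [0.6221, 0.2881, 0.1883]
orientation: [-179.9, 0.0, 101.8]
ft_force: [0.1, -0.3, -1.2]
grip_width: 0.295
```

```bash
python3 -c "
from h import *
s=env.sense();print(s['t'],s['tool_pos'],tool([.6232,.2879,.1162]).round(1), s['orientation'],s['ft_force'],s['grip_width'])
"
```

```text
6.65 [0.62214892 0.28807871 0.18833836] [-0.4  1.1 72.1] [-1.79907055e+02  2.98661578e-02  1.01789482e+02] [ 0.12701985 -0.33691224 -1.23009311] 0.2953447704464482
```

>>> jog_arm:
  series:
    - [1,-0.4,1,10,0]
    - [1,-0.4,1,30,0]
    - [1,-0.4,1,50,0]
    - [1,-0.4,1,63,0]
    - [1,-0.4,1,68,0]

```text
t: 7.15
tool_pos: [0.6222, 0.2872, 0.1198]
orientation: [-179.9, 0.0, 101.8]
ft_force: [-0.1, 0.2, -1.4]
grip_width: 0.295
```

>>> jog_arm:
  series:
    - [1,0,0,1.5,0]
    - [1,0,0,3,0]
    - [1,0,0,3,0]

```text
t: 7.45
tool_pos: [0.6238, 0.2881, 0.119]
orientation: [179.9, -0.0, 101.8]
ft_force: [0.4, -1.5, -2.2]
grip_width: 0.297
```

>>> jog_arm:
  series:
    - [1,0,0,1,0]
    - [1,0,0,2,0]
    - [1,0,0,2,0]

```text
t: 7.75
tool_pos: [0.6235, 0.288, 0.1163]
orientation: [180.0, 0.0, 101.8]
ft_force: [0.8, -0.2, -1.5]
grip_width: 0.3
```

>>> jog_arm:
  series:
    - [1,0,0,1,0]
    - [1,0,0,1,0]

```text
t: 7.95
tool_pos: [0.6235, 0.2879, 0.1162]
orientation: [180.0, -0.0, 101.8]
ft_force: [-2.0, -0.8, 4.3]
grip_width: 0.294
```

Contact: the force reads +4 N at the same height as when I picked it up. I release and go straight up.

>>> jog_arm:
  series:
    - [0.8,0,0,0,0]
    - [0.5,0,0,0,0]
    - [0,0,0,0,0]
    - [0,0,0,0,0]
    - [0,0,0,0,0]

```text
t: 8.45
tool_pos: [0.6235, 0.288, 0.1151]
orientation: [-180.0, 0.0, 101.8]
ft_force: [0.2, 0.1, -0.4]
grip_width: 0.955
```

>>> jog_arm:
  series:
    - [0,0,0,0,0]
    - [0,0,0,-20,0]
    - [0,0,0,-50,0]
    - [0,0,0,-85,0]
    - [0,0,0,-120,0]

```text
t: 8.95
tool_pos: [0.6232, 0.2879, 0.2363]
orientation: [-180.0, 0.0, 101.8]
ft_force: [1.6, 0.5, -0.1]
grip_width: 0.997
```

```bash
python3 -c "
from h import *
s=env.sense();print(s['t'],s['tool_pos'],tool([.4513,-.2135,.235]).round(1), s['orientation'],s['joint_positions'].round(1),s['grip_width'])
c=env.read_camera('scene'); cv2.imwrite('pics/s4.png',cv2.resize(c['color'][160:340,300:480],(450,450),interpolation=2))
"
```

```text
8.95 [0.62321033 0.28786045 0.23633408] [-455.7 -270.7    1.6] [-1.79966765e+02  1.14363554e-02  1.01782351e+02] [24.8 30.5 24.3 83.9 -0.  13. ] 0.9973411188621575
```

View pics/s4.png

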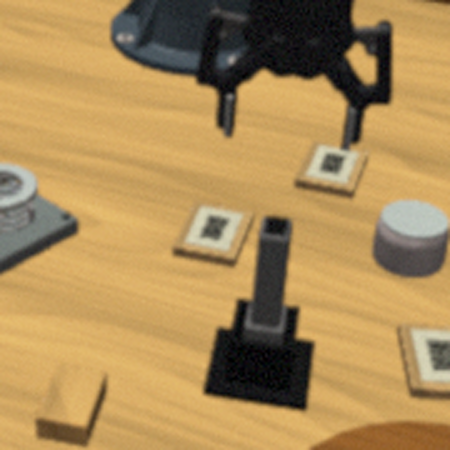

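The scanner is back upright in the stand (crop 270,270), released cleanly. Now I go to the finial.

>>> jog_arm:
  series:
    - [0,-38,-22,0,0]
    - [0,-78,-46,0,0]
    - [0,-118,-70,0,0]
    - [0,-158,-94,0,0]
    - [0,-198,-118,0,0]

```text
t: 9.5
tool_pos: [0.5475, 0.0685, 0.2352]
orientation: [180.0, 0.0, 101.8]
ft_force: [0.9, -0.9, 0.6]
grip_width: 1.002
```

>>> jog_arm:
  series:
    - [0,-40,-24,0,0]
    - [0,-80,-48,0,0]
    - [0,-120,-72,0,0]
    - [0,-160,-96,0,0]
    - [0,-200,-120,0,0]

```text
t: 10.0
tool_pos: [0.4708, -0.1518, 0.2354]
orientation: [180.0, 0.0, 101.8]
ft_force: [0.8, -0.4, -0.7]
grip_width: 0.995
```

>>> jog_arm:
  series:
    - [0,-30,-17,0,0]
    - [0,-57,-32,0,0]
    - [0,-57,-32,0,0]

```text
t: 10.3
tool_pos: [0.451, -0.2155, 0.2353]
orientation: [-180.0, 0.1, 101.6]
ft_force: [0.0, 1.1, 0.9]
grip_width: 0.999
```

```bash
python3 -c "
from h import *
s=env.sense();print(s['t'],s['tool_pos'],tool([.4513,-.2135,.087]).round(1), s['orientation'],s['joint_positions'].round(1))
A=[]
for n in('top','scene'):
    c=env.read_camera(n); u,v=proj(c,[.4513,-.2135,.12]).astype(int); A.append(cv2.resize(c['color'][v-60:v+60,u-60:u+60],(400,400),interpolation=2))
cv2.imwrite('pics/s5.png',np.hstack(A))
"
```

```text
10.3 [ 0.45099546 -0.2154605   0.23530409] [  2.    0.7 148.3] [-1.79992795e+02  5.90620456e-02  1.01565997e+02] [-25.5  11.3  -4.9  73.8  -0.1 -37.1]
```

View pics/s5.png

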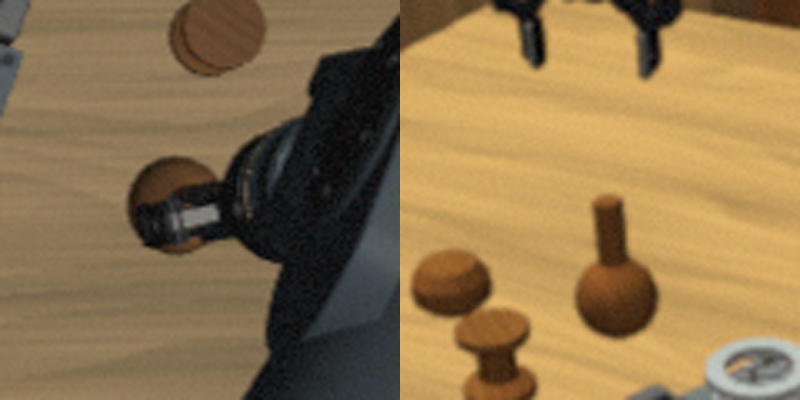

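The open jaws hang above the finial's neck (scene crop 608,200), and the bun foot and spool are clear. Now I descend and grip.

>>> jog_arm:
  series:
    - [0,0.5,0.5,25,0]
    - [0,0.5,0.5,65,0]
    - [0,0.5,0.5,105,0]
    - [0,0.5,0.5,135,0]
    - [0,0.5,0.5,148,0]

```text
t: 10.9
tool_pos: [0.4513, -0.2099, 0.0846]
orientation: [-179.8, -0.1, 101.9]
ft_force: [0.5, 0.7, 0.3]
grip_width: 1.001
```

>>> jog_arm:
  series:
    - [0,0,0,0,0]
    - [0,0,0,0,0]
    - [0.5,0,0,0,0]
    - [1,0,0,0,0]
    - [1,0,0,0,0]

```text
t: 11.4
tool_pos: [0.4529, -0.2121, 0.0881]
orientation: [179.9, 0.1, 101.8]
ft_force: [-0.8, 0.0, 0.1]
grip_width: 0.511
```

>>> jog_arm:
  series:
    - [1,0,0,0,0]
    - [1,0,0,0,0]
    - [1,0,0,0,0]
    - [1,0,0,0,0]
    - [1,0,0,0,0]

```text
t: 11.9
tool_pos: [0.4526, -0.2119, 0.0879]
orientation: [180.0, 0.0, 101.8]
ft_force: [-0.0, 1.5, 5.9]
grip_width: 0.287
```

>>> jog_arm:
  series:
    - [1,0,0,-15,0]
    - [1,0,0,-40,0]
    - [1,0,0,-70,0]
    - [1,0,0,-95,0]
    - [1,0,0,-105,0]

```text
t: 12.4
tool_pos: [0.4532, -0.2124, 0.1944]
orientation: [179.9, 0.1, 101.8]
ft_force: [0.1, -0.8, -1.4]
grip_width: 0.289
```

```bash
python3 -c "
from h import *
s=env.sense();print(s['t'],s['tool_pos'],tool([.5325,-.0295,.190]).round(1), s['orientation'],s['grip_width'],s['ft_force'])"
```

```text
12.4 [ 0.45316397 -0.21241933  0.19438747] [162.9 115.    4.3] [1.79873271e+02 1.07490619e-01 1.01771588e+02] 0.28943938149159126 [ 0.07113085 -0.77284645 -1.3768541 ]
```

>>> jog_arm:
  series:
    - [1,16,11,0,0]
    - [1,45,32,0,0]
    - [1,80,57,0,0]
    - [1,115,81,0,0]
    - [1,145,102,0,0]

```text
t: 12.9
tool_pos: [0.5228, -0.0474, 0.1913]
orientation: [-179.9, -0.0, 101.8]
ft_force: [0.9, 0.1, -1.1]
grip_width: 0.291
```

>>> jog_arm:
  series:
    - [1,12,9,0,0]
    - [1,18,13,4,0]
    - [1,18,13,4,0]
    - [1,18,13,4,0]

```text
t: 13.3
tool_pos: [0.531, -0.0299, 0.1878]
orientation: [-179.9, 0.0, 101.7]
ft_force: [-0.4, -0.0, -1.2]
grip_width: 0.288
```

```bash
python3 -c "
from h import *
s=env.sense();print(s['t'],s['tool_pos'],tool([.5325,-.0295,.140]).round(1), s['orientation'],s['grip_width'],s['ft_force'])
A=[]
for n in('top','scene'):
    c=env.read_camera(n); u,v=proj(c,[.5325,-.0295,.1]).astype(int); A.append(cv2.resize(c['color'][v-60:v+60,u-60:u+60],(400,400),interpolation=2)); print(n,'ring centre in crop',(proj(c,[.5325,-.0295,.06])-[u-60,v-60])*400/120,'belly',(proj(c,s['tool_pos']-[0,0,.0559])-[u-60,v-60])*400/120)
cv2.imwrite('pics/s6.png',np.hstack(A))
"
```

```text
13.3 [ 0.53103003 -0.02988962  0.18778441] [ 0.1  1.6 47.8] [-1.79919529e+02  9.49909967e-03  1.01735982e+02] 0.28784465757907873 [-0.35441302 -0.01553525 -1.16986773]
top ring centre in crop [199.60882227 204.67011536] belly [204.52270021 198.33952699]
scene ring centre in crop [204.09768073 247.53037383] belly [201.20359949 165.14572146]
```

View pics/s6.png

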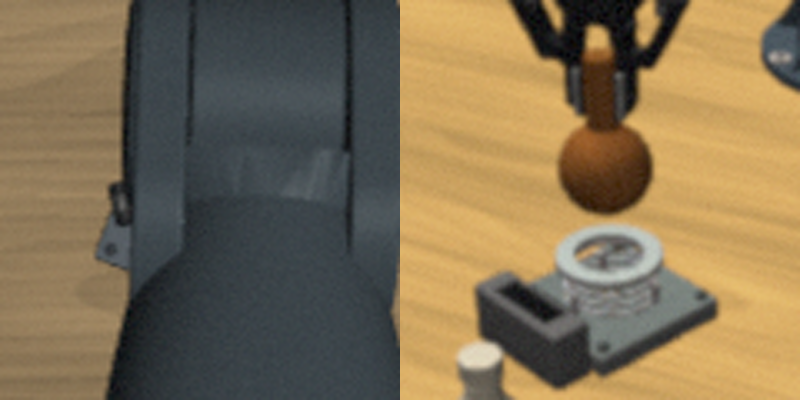

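The finial hangs upright above the ring (belly at 605,168; ring centre at about 610,252), aligned within about 1–2 mm. Now I lower it.

>>> jog_arm:
  series:
    - [1,1,1.5,10,0]
    - [1,1,1.5,24,0]
    - [1,1,1.5,36,0]
    - [1,1,1.5,42,0]
    - [1,1,1.5,44,0]

```text
t: 13.9
tool_pos: [0.5325, -0.0278, 0.1434]
orientation: [-179.9, -0.0, 101.8]
ft_force: [-0.6, 0.3, -1.3]
grip_width: 0.286
```

>>> jog_arm:
  series:
    - [1,0,0,1.5,0]
    - [1,0,0,3,0]
    - [1,0,0,4.5,0]
    - [1,0,0,6,0]
    - [1,0,0,6,0]

```text
t: 14.4
tool_pos: [0.5337, -0.0277, 0.1388]
orientation: [179.9, 0.0, 101.8]
ft_force: [1.1, -0.2, 2.6]
grip_width: 0.288
```

Seated at z ≈ 0.139 (predicted 0.140), with little lateral force. Now I press.

>>> jog_arm:
  series:
    - [1,0,0,3,0]
    - [1,0,0,6,0]
    - [1,0,0,9,0]
    - [1,0,0,12,0]
    - [1,0,0,12,0]

```text
t: 14.9
tool_pos: [0.5337, -0.0278, 0.1265]
orientation: [179.9, 0.0, 101.8]
ft_force: [1.7, -1.3, 7.7]
grip_width: 0.29
```

>>> jog_arm:
  series:
    - [1,0,0,2,0]
    - [1,0,0,4,0]
    - [1,0,0,6,0]
    - [1,0,0,6,0]

```text
t: 15.3
tool_pos: [0.5338, -0.0278, 0.1209]
orientation: [179.9, 0.0, 101.8]
ft_force: [1.0, -1.1, 9.9]
grip_width: 0.281
```

>>> jog_arm:
  series:
    - [1,0,0,1,0]
    - [1,0,0,2,0]
    - [1,0,0,2,0]

```text
t: 15.6
tool_pos: [0.5339, -0.0278, 0.1191]
orientation: [179.9, 0.0, 101.8]
ft_force: [0.6, -1.2, 10.1]
grip_width: 0.289
```

>>> jog_arm:
  series:
    - [1,0,0,1,0]
    - [1,0,0,1,0]
    - [1,0,0,1,0]

```text
t: 15.9
tool_pos: [0.534, -0.0278, 0.1185]
orientation: [179.8, 0.1, 101.8]
ft_force: [0.7, -1.2, 13.1]
grip_width: 0.288
```

>>> jog_arm:
  series:
    - [1,0,0,0.5,0]
    - [1,0,0,1,0]
    - [1,0,0,1,0]
    - [1,0,0,1,0]

```text
t: 16.3
tool_pos: [0.5342, -0.0278, 0.1183]
orientation: [179.8, 0.1, 101.8]
ft_force: [-0.8, -0.7, 22.6]
grip_width: 0.288
```

The force rose 9.5 N for only 0.2 mm of travel, so the ring is on its stop. I hold for a moment and take a last look.

>>> jog_arm:
  series:
    - [1,0,0,0,0]
    - [1,0,0,0,0]
    - [1,0,0,0,0]
    - [1,0,0,0,0]
    - [1,0,0,0,0]

```text
t: 16.8
tool_pos: [0.5342, -0.0278, 0.1183]
orientation: [179.8, 0.1, 101.8]
ft_force: [-1.1, -0.8, 20.9]
grip_width: 0.286
```

```bash
python3 -c "
from h import *
c=env.read_camera('scene'); I=c['color']; cv2.imwrite('pics/s7.png',np.hstack([cv2.resize(I[170:290,240:360],(400,400),interpolation=2),cv2.resize(I[180:360,120:300+0],(400,400),interpolation=2)]))
s=env.sense(); print(s['t'],s['tool_pos'],s['ft_force'],s['orientation'])
b=np.load('scene0.npz')['color']; d=cv2.absdiff(b,I).max(2)>40; print({k:int(d[v-14:v+14,u-14:u+14].sum()) for k,(u,v) in dict(bun=(206,208),spool=(220,232),glue=(263,295),plane=(193,285),off=(328,321),tin=(464,255),scanner=(405,285),driver=(150,250)).items()})
"
```

```text
16.85 [ 0.5342203  -0.02778531  0.11831087] [-0.79988247 -0.79945682 21.58413748] [1.79793026e+02 6.56324819e-02 1.01777453e+02]
{'bun': 0, 'spool': 0, 'glue': 0, 'plane': 0, 'off': 0, 'tin': 0, 'scanner': 0, 'driver': 0}
```

View pics/s7.png

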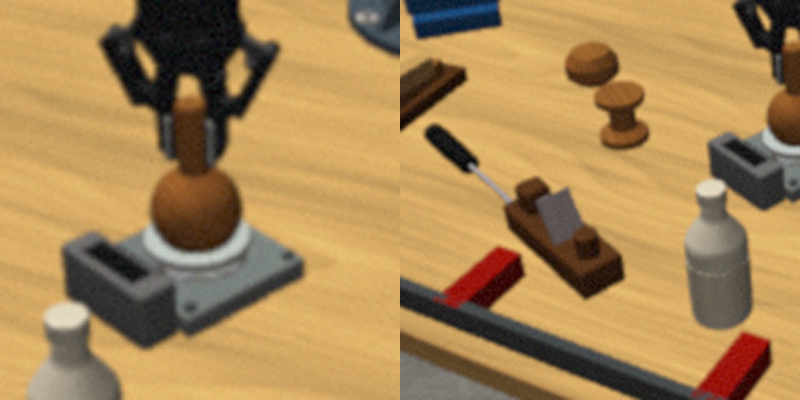

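The finial sits upright in the ring (belly at 197,210). The ring is pressed down with its spring compressed, and nothing else on the bench has moved. I hand the job in.

```bash
python3 -c "
from station import env
print(env.sign_off())"
```

```text
the job is handed in; nothing more can be done
None
```

The job is done and handed in at about 17 s, with the arm still gripping the finial by its neck and pressing it down in the ring.

- **Scan:** I held the scanner upright and centred over the rightmost ticket's label, its window about 5 cm above, for a little over 1.5 s. It then went back in its stand at the same height it came from. The last picture shows no change around it from the start.
- **Finial:** It seated in the ring within about 1 mm of the predicted height. I pressed until the force rose from 13 to 22 N over the last 0.2 mm; total travel was about 20.5 mm against the stop's 20 mm. It holds at about 21 N, upright.
- **Bystanders:** An image comparison with the start shows no change at any of the seven.
- **Checks that disagreed:** My first crossing of the handle top from two views missed by 45 mm because I had mistyped a pixel; reprojecting the point agreed with the picture. The spring force also read 1–2 N low just before the stop, within the sensor's noise.

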